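# Copy a lane-guide angle with a sliding bevel

### The job

Both bottle-lane racks must get the same guide angle. Pick up the sliding bevel by its upright handle and press it, firmly but not hard, fully home in the corner of the rack whose guide is screwed fast (strap), stock flat on the batten, so that its blade swings flush against the guide; leave it there and press its lock lever fully down. Then use the locked bevel the same way in the corner of the other rack, pushing its stiff hinged guide round only with the bevel until it lies flush on the blade and the bevel is home, let go and leave the bevel lying there; do not hit or force the racks or disturb anything else on the bench.

Things in the scene. Friction and masses are not known exactly. Their poses are not given: they have to be found in the camera images.
- rack_set: Lane rack with the guide screwed fast (the pattern), fixed to the bench. Timber batten 225 long, 22 wide, 20 high along its y axis (y = -30 to 195 mm); its face towards the robot is the plane x = 0. Origin: inside corner of this face and the guide's face, on the bench. x points away from the robot, y to its left, z up. The two racks are parallel, corners about 255 mm apart; either may be left.
- guide_set: Fixed guide (pattern): timber bar 97 long, 16 thick, 20 high, flat steel strap on top. Origin at the inside corner; it runs along its own -x, x = -3 to -100 mm, towards the robot. Working face: its plane y = 0, looking to +y (bar from y = -16 to 0). 72 to 95 degrees from the batten's long (+y) part; 90 when its axes are parallel to the rack's, more if turned positively about z. Never moves.
- rack_loose: The other lane rack, same batten, same axes and origin as rack_set, but with the stiff hinged guide. Fixed to the bench.
- guide_loose: Hinged guide of rack_loose: bar, origin and axes as guide_set, but a small round hinge head on top by the corner, no strap. Turns about z at the inside corner with stiff friction 0.19 N m (2 to 3 N near its end; stays where left). Pushed near the corner by the bevel's hinge end, over about 14 N turns it too far. Starts leaning over the corner, 48 to 56 degrees from the batten.
- bevel: Sliding bevel, 0.6 to 0.75 kg: dark wood stock 18 wide, 18 high, to x = 125 mm, round hinge end r 9. Origin: hinge axis at the underside; x along the stock, z up. Stock, hinge end and blade have faces 9 mm from the axis: home in any corner, the axis is 9 mm from both faces. Clamp discs r 24 pass just over the racks. In a rack its x lies along the rack's +y, blade towards the robot.
- blade: Steel blade of the bevel, 18 wide, reaching 85 mm from the hinge; a black foot under it slides on the bench. Origin on the hinge axis; runs along its own +y. At 90 degrees to the stock its axes are the bevel's; opening is a positive turn about z. Starts 105 to 115 degrees open, wider than any guide. Friction 0.1 N m (1.2 N at its end) until locked; locked it can push the hinged guide round.
- lock_lever (a joint): Flat steel lock lever over the bevel's clamp discs, 12 wide, 70 long; 0 = up (free), 0.56 rad = fully down, level along the stock (locked, bites from about 0.5). Its axis crosses the bevel's hinge axis 40 mm above the bench; it points along the stock to the handle. Down, its top is 45 mm above the bench. Stays where left; pressing its end down takes 2 to 15 N, most at the end.
- lever_tip (a point): Point on the upper face of the lock lever, 54 mm from its axis: place to press. About 73 mm above the bench when up, 45 mm when down; it comes down on an arc, moving about 11 mm towards the handle, which begins 23 mm beyond it.
- bevel_grip (a point): Middle of the bevel's upright wooden handle, at bevel x = 95 mm, 47 mm above its underside; axes as the bevel's. Handle: x = 77 to 113 mm, 16 thick across the stock (y), z = 18 to 64 mm. Grip firmly across the 16 mm (the hinge end is heavy), fingertips 6 to 12 mm above the stock's top, so that they pass over battens and guides (20 high).
- bottle_a: Bystander: drinks bottle, 200 high, behind the racks.
- bottle_b: Bystander: drinks bottle, 200 high, behind the racks.
- can_a: Bystander: drinks can, 115 high, behind the racks.
- tape_roll: Bystander: cardboard tape roll, 90 across, 45 high, right of the work.
- screwdriver: Bystander: screwdriver lying left of the work.
- offcut: Bystander: timber offcut 90 x 40 x 20, left of the work.
- screw_tray: Bystander: grey divided tray, 45 high, right of the work.
Not all that is in view belongs to the job. What is shaped like the bevel but blue or yellow is not meant.

How it is judged:
On the way, in this order (a step that is already met when the one before it is completed fails the run):
1. Bevel pressed home in the fixed guide's corner: stock along batten, blade along guide (0.045 rad), hinge axis within 12.5 mm of both faces, over 4 N on the guide (angle between the x axis of bevel and the y axis of rack_set, either way round below 0.045 rad and angle between the y axis of blade and the x axis of guide_set, either way round below 0.045 rad and x of bevel in the frame of rack_set between -0.0125 and 0 m and y of bevel in the frame of guide_set between 0 and 0.0125 m and height (world z) of bevel below 0.004 m and contact force between bevel and guide_set above 4 N), for 0.3 s.
2. Lock lever down (over 0.5 rad) with the bevel still flush in that corner (0.045 rad, 14 mm) (value of joint lock_lever above 0.5 rad and angle between the x axis of bevel and the y axis of rack_set, either way round below 0.045 rad and angle between the y axis of blade and the x axis of guide_set, either way round below 0.045 rad and x of bevel in the frame of rack_set above -0.014 m and y of bevel in the frame of guide_set below 0.014 m), for 0.2 s.
3. Locked bevel pressed home in the hinged guide's corner: stock along batten, blade along guide (0.045 rad), hinge axis within 12.5 mm of both faces, over 4 N on the guide (value of joint lock_lever above 0.5 rad and angle between the x axis of bevel and the y axis of rack_loose, either way round below 0.045 rad and angle between the y axis of blade and the x axis of guide_loose, either way round below 0.045 rad and x of bevel in the frame of rack_loose between -0.0125 and 0 m and y of bevel in the frame of guide_loose between 0 and 0.0125 m and height (world z) of bevel below 0.004 m and contact force between bevel and guide_loose above 4 N), for 0.3 s.
At the end, for the whole second after the job is handed in: Hinged guide at the fixed guide's angle (within 0.045 rad); bevel locked (lever over 0.5 rad), released, flat and at rest on the bench (4 mm, 0.06 rad) in the hinged guide's corner, stock along the batten (0.06 rad), hinge axis within 16 mm of batten and guide faces (angle between the x axis of guide_loose and the x axis of guide_set, either way round below 0.045 rad and value of joint lock_lever above 0.5 rad and angle between the x axis of bevel and the y axis of rack_loose, either way round below 0.06 rad and x of bevel in the frame of rack_loose between -0.016 and 0 m and y of bevel in the frame of guide_loose between 0 and 0.016 m and height (world z) of bevel below 0.004 m and angle between bevel's own z axis and vertical below 0.06 rad and linear speed of bevel below 0.01 m/s and contact force between the fingers and bevel below 0.2 N); the robot touches nothing.
It fails at once if The bevel is forced against a rack or guide with more than 25 N (contact force between bevel and rack_set above 25 N or contact force between bevel and rack_loose above 25 N).
It fails at once if The robot itself pushes the hinged guide (more than 1 N) (contact force between any of the fingers, the arm and guide_loose above 1 N).
It fails at once if A bystander is moved more than 20 mm (distance of any of bottle_a, bottle_b, can_a, tape_roll, screwdriver, offcut, screw_tray from where it was at the start of the episode above 0.02 m).
It also fails if it takes over 72 s, if anything falls off the work surface, if the arm or the gripper's body presses on something with over 40 N, if the wrist force passes 120 N, or if a joint passes its speed limit or range.

### The arm

A 7-joint arm with a two-finger parallel gripper is mounted at the origin on the work surface. World frame = base frame: x ahead of the robot, y to its left, z up, the work surface at z = 0. Lengths are in m, angles in rad, forces in N, time in s.
With the tool pointing down it reaches from about 0.4 to 0.75 m from the base axis. Payload 19.5 kg.
Tool frame: the origin (TCP) lies midway between the tips of the shut fingers; the grasp point (between the pads) lies 19 mm behind it; z points along the fingers, y is the line along which they close (so a half turn about z gives the same grasp; the last joint's range is limited). The gripper opens to 85 mm and grips with 20 to 120 N. Pads are 22 mm wide; open, the fingers measure 114 mm over their backs; the gripper's body (76 mm by 85 mm) begins 54 mm behind the grasp point. The pads swing forward as they close: fully open they stand 13 mm farther back than shut.
Start: joints at [-0.042, 0.707, -0.028, 1.485, 0.022, 0.951, -0.075], TCP at [0.575, 0, 0.231] pointing down, gripper open.
Joint ranges: [-2.71, 2.71], [-0.32, 2.16], [-1.57, 1.52], [0, 2.45], [-1.46, 4.6], [0, 2.02], [-2.83, 2.83]. Speed limits (rad/s): [1.89, 1.89, 2.57, 2.57, 3.01, 3.01, 3.01].

### API

Orientations are given as a unit quaternion [x, y, z, w].
In Python, from bench import readout, imaging, close_job gives the robot as it stands. The module is installed in compiled form; this text tells all that it offers.
- The arm moves only by the tool servo_tool, never from a script. Its argument "plan" is one flat list of numbers, 7 for each row, row after row: the opening, from 0 (shut) to 1 (fully open), then the shift along the tool's x, y, z in mm, then the turn, a rotation vector about the tool's x, y, z in rad. In form: [gripper, x, y, z, rx, ry, rz, gripper, x, y, z, rx, ry, rz, ...]. A call has 1 to 10 rows; each row is the pose to reach, as a shift and turn from the pose commanded when the call began, along the tool's axes at that moment; what a row does not reach only later rows make up. A row lasts 1/10 s, in which the tool goes at most 50 mm and 8.59 degrees, less where a joint would pass 70% of its speed; a pose out of reach is approached as far as the arm can. A call with a gripper value outside its range is refused whole. The fingers move at their own pace and stop on an object; "force" is the grip in N (left out, the last holds). Time passes only in rows, so rows that repeat a pose let the fingers close. It gives the time, the measured TCP pose, the force, the opening and the grip force at its end, in the units of the state.
- readout.read_state(): the state, without advancing time (a new reading comes with each control period).
- imaging.read_camera(name): name is "scene" or "side" or "wrist"; returns a dict with "color" (384x512x3 uint8, red, green, blue), "K" (3x3 intrinsics, pixels), "R" (3x3) and "t" (3): a world point X has camera coordinates R X + t. Camera axes: x right, y down, z forward; pixel columns grow to the right and rows downward; lengths in m; the calibration is good to about 2 mm. A picture is of the moment at which its call begins. There is no depth.
- close_job(): hands the job in; it is judged then, once.
The state is a dict: "time_s": time; "q": joint angles; "dq": joint speeds; "tau": joint torques, N m; "tcp_pos": TCP position; "eef_rot": TCP orientation; "contact_force": force on the tool from outside, world axes, zero at the start; "moment": the same for the moment, N m; "width": finger opening in m; "gripper_force": force on a finger pad.
Only numpy, scipy, OpenCV 4.12 (cv2) and the standard library are available. Lean on these libraries where they do the work, as an engineer would, in place of code of your own. Each camera call takes 0.05 s, during which the arm holds its last target. There are 200 camera calls.

## Working session

There is one attempt and no reset: what is moved stays moved. The work goes in short steps, Python scripts to look and compute and a tool call to move; the robot and the scene stay as the last step left them, time stands still between calls to the robot, and variables do not carry over. Pictures are saved under pics/ and viewed, at most 12 in all, crops included, and the job is handed in when it is done.

Besides the shell and the picture viewer there is one more tool, called after ">>>" as name(argument=value, ...) on one line, values as JSON. servo_tool: Moves the arm, as the interface text tells. Its arguments: {"type":"object","properties":{"plan":{"type":"array","items":{"type":"number"}},"force":{"type":"number"}},"required":["plan"]}

```bash
mkdir -p pics
cat > h.py <<'E'
import numpy as np, cv2, json
from scipy.spatial.transform import Rotation as Ro
from bench import readout, imaging
def shot(cam,name):
    d=imaging.read_camera(cam); cv2.imwrite(f'pics/{name}.png',d['color'][:,:,::-1]); np.savez(f'pics/{name}.npz',**{k:np.array(d[k]) for k in ('color','K','R','t')}); return d
def load(name): return np.load(f'pics/{name}.npz')
def onz(d,uv,z):
    uv=np.atleast_2d(uv).astype(float); r=np.c_[uv,np.ones(len(uv))]@np.linalg.inv(d['K']).T@d['R']; c=-d['R'].T@d['t']
    return c+r*((z-c[2])/r[:,2])[:,None]
def proj(d,X):
    X=np.atleast_2d(X); p=(X@d['R'].T+d['t'])@d['K'].T; return p[:,:2]/p[:,2:]
def tri(ds,uvs):
    A=[];b=[]
    for d,uv in zip(ds,uvs):
        r=d['R'].T@np.linalg.inv(d['K'])@np.r_[uv,1.];r/=np.linalg.norm(r);P=np.eye(3)-np.outer(r,r);c=-d['R'].T@d['t'];A.append(P);b.append(P@c)
    return np.linalg.solve(sum(A),sum(b))
def crop(name,u0,v0,w,h,s,out):
    im=cv2.imread(f'pics/{name}.png')[v0:v0+h,u0:u0+w]; cv2.imwrite(f'pics/{out}.png',cv2.resize(im,None,fx=s,fy=s,interpolation=cv2.INTER_CUBIC))
E
python3 - <<'E'
from h import *
a=shot('scene','s0');b=shot('side','d0');c=shot('wrist','w0')
s=readout.read_state();print(s)
for d in(a,b,c):print(d['K'][0],-d['R'].T@d['t'])
im=np.vstack([np.hstack([a['color'],b['color']])])[:,:,::-1]
cv2.imwrite('pics/ab.png',cv2.resize(im,(800,300)))
E
```

```text
{'time_s': 0.15, 'q': array([-0.04170556,  0.70691697, -0.0276122 ,  1.48486466,  0.02197587,
        0.95092   , -0.07550067]), 'dq': array([-0.00040335, -0.00120929, -0.00058113,  0.00101366, -0.0012288 ,
       -0.00024311,  0.00223082]), 'tau': array([-2.72933512e-04, -8.83303356e+01,  1.23416293e+00, -2.36189121e+01,
        1.69090542e-02,  5.40951354e-03,  2.67545431e-05]), 'tcp_pos': array([5.74806756e-01, 9.32536029e-06, 2.30965977e-01]), 'eef_rot': array([ 7.07112056e-01,  7.07101391e-01, -2.87249960e-04, -2.83847656e-04]), 'contact_force': array([0.05193074, 0.86377471, 0.42483524]), 'moment': array([ 0.03025779,  0.05654903, -0.01755593]), 'gripper_force': 0.0, 'width': 0.08559970634589767}
[426.57593252   0.         252.08226354] [ 1.40429117 -0.26493428  1.12115031]
[426.93136707   0.         259.3043643 ] [0.15091398 0.85989259 0.64003892]
[345.16324974   0.         256.26720439] [0.57504189 0.06852879 0.37274086]
```

View pics/s0.png

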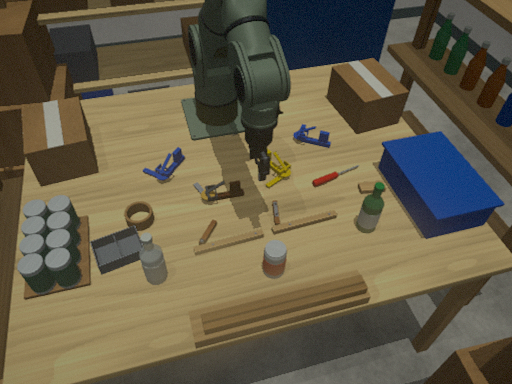

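View pics/d0.png

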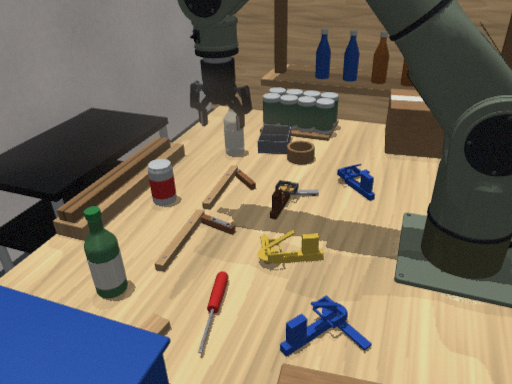

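Candidates for the bevel:
- Dark wood bevel, scene (220,190) and side (285,198).
- Blue ones, scene (165,165) and (312,136).
- Yellow one, scene (278,170).

I choose the dark one. The strapped guide is at scene (276,212), so the right-hand rack in the image (+y) is rack_set. The hinged guide is at (208,232). Next I check in close crops.

Run:
```python
from h import *
crop('s0',185,165,160,95,5,'s0c')
crop('d0',150,160,180,115,4.4,'d0c')
im=cv2.imread('pics/w0.png');cv2.imwrite('pics/w0b.png',cv2.resize(im,(800,600),interpolation=cv2.INTER_CUBIC))
```

```text
(no output)
```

View pics/s0c.png

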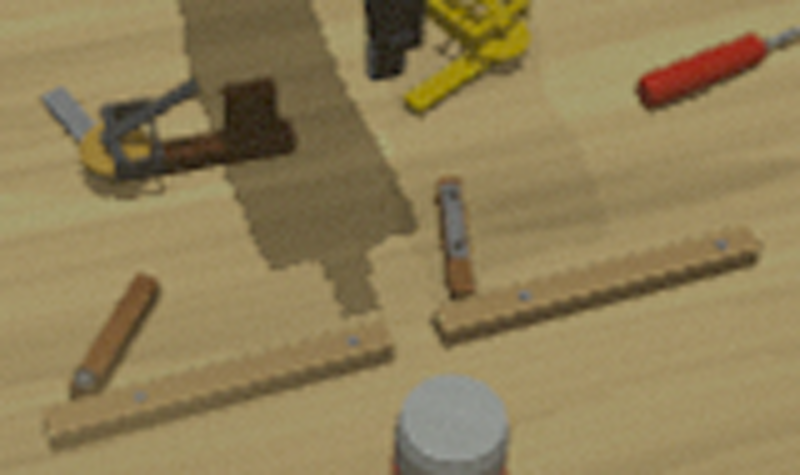

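View pics/w0b.png

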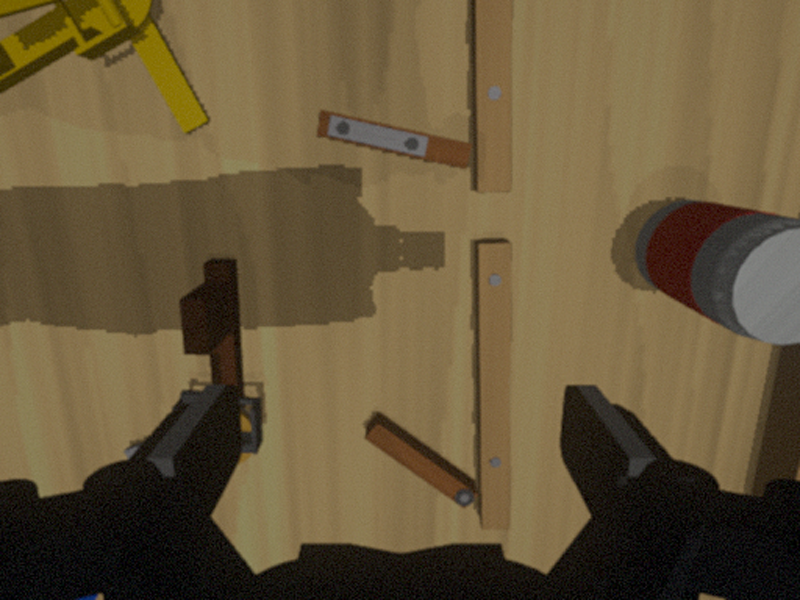

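The crops confirm the dark bevel: hinge at s0c (120,130), handle top at (250,88), blade tip at (58,98). In w0b the handle is at (220,270)–(195,350). The steel strap marks guide_set, and the hinge head at w0b (463,496) marks guide_loose. Now I compute poses.

Run:
```python
from h import *
s=load('s0');w=load('w0')
S=lambda u,v:(185+u/5,165+v/5)
W=lambda u,v:(u/1.5625,v/1.5625)
print('optical axis',w['R'][2])
np.set_printoptions(precision=4,suppress=True)
def P(n,wu=None,su=None,z=.02):
    o=[n]
    if wu:o.append(('w',onz(w,W(*wu),z)[0]))
    if su:o.append(('s',onz(s,S(*su),z)[0]))
    if wu and su:o.append(('tri',tri([w,s],[W(*wu),S(*su)])))
    print(*o)
P('set batten -y end near-robot top',(477,191),(437,318))
P('set batten -y end far top',(512,191),(447,334))
P('set batten +y far top',None,(758,250))
P('set batten +y near top',None,(748,230))
P('loose batten -y near top',(482,527),(45,412))
P('loose batten +y near top',(477,243),(380,320))
P('loose batten +y far',(511,240),(393,345))
P('loose -y far',(511,527),(55,434))
P('gset end +y corner',(322,111),(460,180));P('gset end -y corner',(318,136),(437,180))
P('gset face at batten',(470,144),(475,290)); P('gset back at batten',(470,167),(450,296))
P('gl end +y',(377,413),(158,284));P('gl end -y',(366,430),(138,274))
P('gl head',(463,496),(85,380),.023)
for n,u,v in [('screw set',495,93),('sl1',495,280),('sl2',495,462)]:P(n,(u,v))
P('screw set s',None,(523,296));P('s2',None,(720,245));P('sl',None,(354,342));P('sl2',None,(139,397))
P('handle top a (+y far from rob)',(205,263),(277,82),.064)
P('handle top -y',(182,300),(223,86),.064)
P('stock end top +x',(238,260),(293,128),.018)
P('blade tip',None,(58,95),.012)
P('disc',None,(115,130),.03)
P('lever tip',None,(195,90),.075)
```

```text
optical axis [-0.00134443 -0.27351432 -0.96186699]
set batten -y end near-robot top ('w', array([0.6238, 0.0398, 0.02  ])) ('s', array([0.6364, 0.0415, 0.02  ])) ('tri', array([0.6267, 0.0419, 0.0081]))
set batten -y end far top ('w', array([0.6463, 0.0398, 0.02  ])) ('s', array([0.6501, 0.0439, 0.02  ])) ('tri', array([0.6477, 0.0421, 0.0179]))
set batten +y far top ('s', array([0.6376, 0.2642, 0.02  ]))
set batten +y near top ('s', array([0.62  , 0.2645, 0.02  ]))
loose batten -y near top ('w', array([ 0.6377, -0.2158,  0.02  ])) ('s', array([ 0.643 , -0.2143,  0.02  ])) ('tri', array([ 0.6393, -0.2156,  0.0176]))
loose batten +y near top ('w', array([0.6251, 0.006 , 0.02  ])) ('s', array([0.6285, 0.0056, 0.02  ])) ('tri', array([0.6259, 0.006 , 0.0167]))
loose batten +y far ('w', array([0.6475, 0.008 , 0.02  ])) ('s', array([0.6495, 0.008 , 0.02  ])) ('tri', array([0.648 , 0.0081, 0.0181]))
loose -y far ('w', array([ 0.6601, -0.2158,  0.02  ])) ('s', array([ 0.6605, -0.2114,  0.02  ])) ('tri', array([ 0.6604, -0.2126,  0.022 ]))
gset end +y corner ('w', array([0.526 , 0.0885, 0.02
[... 1129 characters left out ...]
 0.2414, 0.02  ]))
sl ('s', array([ 0.6409, -0.0153,  0.02  ]))
sl2 ('s', array([ 0.647, -0.156,  0.02 ]))
handle top a (+y far from rob) ('w', array([0.4603, 0.0019, 0.064 ])) ('s', array([ 0.4496, -0.0158,  0.064 ])) ('tri', array([ 0.4497, -0.0076,  0.0543]))
handle top -y ('w', array([ 0.4444, -0.0206,  0.064 ])) ('s', array([ 0.4439, -0.052 ,  0.064 ])) ('tri', array([ 0.4202, -0.039 ,  0.0264]))
stock end top +x ('w', array([ 0.4656, -0.0059,  0.018 ])) ('s', array([ 0.453 , -0.0052,  0.018 ])) ('tri', array([ 0.4672, -0.006 ,  0.0309]))
blade tip ('s', array([ 0.3757, -0.156 ,  0.012 ]))
disc ('s', array([ 0.4343, -0.1263,  0.03  ]))
lever tip ('s', array([ 0.4527, -0.0732,  0.075 ]))
```

>>> servo_tool(plan=[1,-20,-40,0,0,0,0,1,-40,-80,0,0,0,0,1,-60,-118,0,0,0,0,1,-60,-118,0,0,0,0,1,-60,-118,0,0,0,0])

```text
time_s: 0.65
tcp_pos: [0.457, -0.0603, 0.2316]
eef_rot: [0.707, 0.707, 0.0, 0.0]
contact_force: [0.7, 0.0, -0.0]
width: 0.0852
gripper_force: 0.0
```

Run:
```python
from h import *
d=shot('wrist','w1');print(readout.read_state()['tcp_pos'])
cv2.imwrite('pics/w1b.png',cv2.resize(cv2.imread('pics/w1.png')[0:384,70:442],(775,800))[:600])
```

```text
[ 0.45751094 -0.05983015  0.23139152]
```

View pics/w1b.png

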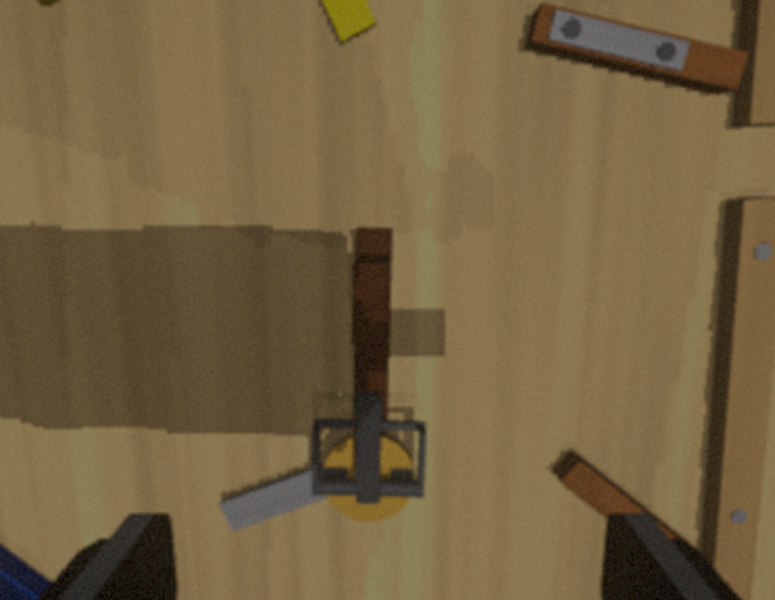

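w1b shows the bevel upright between the fingers: stock end at (374,229), handle at (372,262) to (372,335), hinge disc near (368,478), blade to (225,515).

Run:
```python
from h import *
np.set_printoptions(precision=4,suppress=True)
w=load('w1');s=load('s0')
W=lambda u,v:(70+u/2.0833,v/2.0833)
S=lambda u,v:(185+u/5,165+v/5)
for n,u,v,z in [('stock end L',356,229,.018),('stock end R',392,229,.018),('hand top end L',357,260,.064),('hand top end R',389,260,.064),('hand near L',354,395,.064),('disc',367,478,.03),('disc lowest rim',367,521,.03),('pivot bar',368,497,.045),('blade tip a',219,500,.012),('blade tip b',231,529,.012),
 ('gs +y end',541,5,.02),('gs face at batten',748,51,.02),('gs -y end',531,43,.02),('gs back',737,90,.02),('lb end',742,200,.02),('gl end+y',572,451,.02),('gl end -y',553,466,.02),('lb face low',716,560,.02),('sb end',738,124,.02)]:
    print(n,onz(w,W(u,v),z)[0])
print(tri([w,s],[W(374,229),S(290,140)]))
print('handtop -y corner? scene',onz(s,[S(277,80),S(223,86)],.064))
```

```text
stock end L [ 0.4416 -0.0085  0.018 ]
stock end R [ 0.4589 -0.0085  0.018 ]
hand top end L [ 0.4439 -0.0191  0.064 ]
hand top end R [ 0.4574 -0.0192  0.064 ]
hand near L [ 0.4418 -0.0786  0.064 ]
disc [ 0.4462 -0.1324  0.03  ]
disc lowest rim [ 0.446  -0.1565  0.03  ]
pivot bar [ 0.4471 -0.1364  0.045 ]
blade tip a [ 0.3649 -0.1526  0.012 ]
blade tip b [ 0.3704 -0.1699  0.012 ]
gs +y end [0.5248 0.0881 0.02  ]
gs face at batten [0.6189 0.0695 0.02  ]
gs -y end [0.5212 0.0728 0.02  ]
gs back [0.6161 0.0532 0.02  ]
lb end [0.6248 0.0049 0.02  ]
gl end+y [ 0.553  -0.1214  0.02  ]
gl end -y [ 0.5436 -0.1298  0.02  ]
lb face low [ 0.636  -0.1847  0.02  ]
sb end [0.6185 0.0387 0.02  ]
[ 0.4504 -0.008   0.0035]
handtop -y corner? scene [[ 0.4478 -0.0153  0.064 ]
 [ 0.4439 -0.052   0.064 ]]
```

>>> servo_tool(plan=[1,11,-4,45,0,0,0.03,1,21,-7.5,90,0,0,0.03,1,21.5,-7.5,130,0,0,0.03,1,21.5,-7.5,165,0,0,0.03,1,21.5,-7.5,190,0,0,0.03,1,21.5,-7.5,204,0,0,0.03,1,21.5,-7.5,204,0,0,0.03,1,21.5,-7.5,204,0,0,0.03], force=90)

```text
time_s: 1.5
tcp_pos: [0.4498, -0.0381, 0.0273]
eef_rot: [0.717, 0.697, -0.0, -0.0]
contact_force: [0.4, -0.0, -0.4]
width: 0.0854
gripper_force: 0.0
```

>>> servo_tool(plan=[0.1,0,0,0,0,0,0,0.1,0,0,0,0,0,0,0,0,0,0,0,0,0,0,0,0,0,0,0,0,0,0,0,0,0,0,0,0,0,0,0,0,0,0,0,0,0,0,0,0,0], force=90)

```text
time_s: 2.2
tcp_pos: [0.4494, -0.0385, 0.0276]
eef_rot: [0.718, 0.696, -0.0, 0.0]
contact_force: [-1.9, -0.6, 9.3]
width: 0.015
gripper_force: 87.9
```

>>> servo_tool(plan=[0,0,0,-10,0,0,0,0,0,0,-35,0,0,0,0,0,0,-65,0,0,0,0,0,0,-90,0,0,0,0,15,7,-90,0,0,0,0,45,21,-90,0,0,-0.02,0,75,36,-90,0,0,-0.04,0,105,50,-90,0,0,-0.06,0,135,64,-90,0,0,-0.078,0,165,79,-90,0,0,-0.078])

```text
time_s: 3.2
tcp_pos: [0.5334, 0.1254, 0.1177]
eef_rot: [0.69, 0.724, -0.0, -0.0]
contact_force: [-0.7, -0.7, -7.4]
width: 0.015
gripper_force: 88.6
```

>>> servo_tool(plan=[0,36,13,0,0,0,0,0,66,26,0,0,0,0,0,96,39,0,0,0,0,0,114,46,0,0,0,0,0,114,46,0,0,0,0,0,114,46,0,0,0,0,0,114,46,0,0,0,0])

```text
time_s: 3.9
tcp_pos: [0.5737, 0.2392, 0.1174]
eef_rot: [0.69, 0.724, -0.0, -0.0]
contact_force: [0.4, 0.2, -6.4]
width: 0.0151
gripper_force: 88.7
```

Run:
```python
from h import *
w=shot('wrist','w2');a=shot('scene','s2');print(readout.read_state())
c=cv2.resize(cv2.imread('pics/w2.png'),(500,375));
A=cv2.resize(cv2.imread('pics/s2.png')[150:270,200:360],(500,375))
cv2.imwrite('pics/v2.png',np.vstack([np.hstack([cv2.resize(cv2.imread('pics/w2.png'),(400,300)),cv2.resize(cv2.imread('pics/s2.png')[150:270,200:360],(400,300))]),]))
```

```text
{'time_s': 4.0, 'q': array([-0.46509484,  0.91916381,  0.03996875,  1.42824274, -0.04435829,
        0.7954619 , -0.36274331]), 'dq': array([-1.21127613e-03,  8.67941768e-04, -1.44249151e-03, -3.99398614e-03,
        1.26481457e-03,  5.00669655e-05, -1.39164119e-03]), 'tau': array([-3.17147132e-01, -1.03732967e+02,  3.48383702e+00, -2.19063807e+01,
        2.78287679e-01,  2.17564702e-01,  4.22788435e-03]), 'tcp_pos': array([0.57381431, 0.23935463, 0.11747378]), 'eef_rot': array([ 6.90284806e-01,  7.23537729e-01, -2.03946803e-04, -2.46290398e-05]), 'contact_force': array([-2.32139387e-03, -9.68329077e-01, -7.42088977e+00]), 'moment': array([ 0.37469265, -0.08480215, -0.13105697]), 'gripper_force': 88.70781540870667, 'width': 0.01490265310580244}
```

View pics/v2.png

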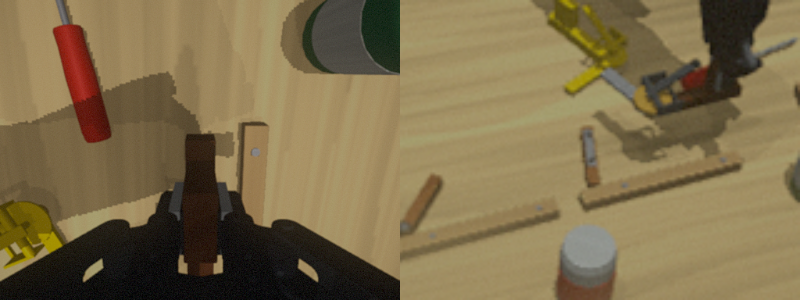

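v2 shows the bevel held level, with the batten's +y end at (243–267,124) in the left half. On the right, the blade is still open and points toward the robot.

Run:
```python
from h import *
np.set_printoptions(precision=4,suppress=True)
w=load('w2')
g=cv2.cvtColor(w['color'],cv2.COLOR_RGB2GRAY)
for v in(165,180,200,220,240,255): print(v,g[v,300:350:1].tolist()) if v in(180,240) else None
k=1.28
print(onz(w,[(245*k,125*k),(241*k,215*k),(267*k,125*k),(255*k,152*k)],.02))
print('blue/red', onz(w,[(103*k,140*k),(330*k,73*k)],.0))
```

```text
180 [147, 147, 149, 151, 144, 135, 103, 88, 78, 68, 62, 62, 83, 118, 129, 134, 134, 133, 133, 134, 129, 128, 130, 130, 130, 131, 130, 130, 131, 132, 131, 130, 127, 129, 129, 129, 129, 129, 129, 125, 129, 130, 129, 135, 147, 149, 149, 149, 149, 151]
240 [150, 145, 137, 99, 89, 82, 67, 54, 51, 72, 97, 126, 131, 132, 129, 129, 129, 127, 125, 126, 126, 128, 123, 127, 129, 127, 127, 129, 127, 127, 129, 127, 130, 130, 130, 134, 126, 136, 132, 141, 147, 152, 152, 153, 153, 151, 150, 153, 148, 147]
[[0.6127 0.264  0.02  ]
 [0.6172 0.1736 0.02  ]
 [0.6325 0.2649 0.02  ]
 [0.6243 0.2392 0.02  ]]
blue/red [[0.4772 0.2386 0.    ]
 [0.6902 0.3127 0.    ]]
```

Run:
```python
from h import *
np.set_printoptions(precision=4,suppress=True)
w=load('w2')
print(onz(w,[(312.5,180),(310.3,240),(343.5,180),(339.5,240)],.02))
```

```text
[[0.6133 0.2495 0.02  ]
 [0.6159 0.2031 0.02  ]
 [0.6354 0.2506 0.02  ]
 [0.6378 0.2042 0.02  ]]
```

>>> servo_tool(plan=[0,4,21.5,0,0,0,0,0,4,21.5,30,0,0,0,0,4,21.5,60,0,0,-0.003,0,4,21.5,77,0,0,-0.003,0,4,21.5,84,0,0,-0.003,0,4,21.5,87,0,0,-0.003,0,4,21.5,87,0,0,-0.003,0,4,21.5,87,0,0,-0.003])

```text
time_s: 4.8
tcp_pos: [0.5956, 0.2453, 0.0313]
eef_rot: [0.689, 0.725, 0.001, 0.0]
contact_force: [0.1, 0.1, -6.3]
width: 0.0148
gripper_force: 88.9
```

>>> servo_tool(plan=[0,0,0,1,0,0,0,0,0,0,2.5,0,0,0,0,0,0,3.5,0,0,0,0,0,0,3.5,0,0,0])

```text
time_s: 5.2
tcp_pos: [0.5954, 0.2454, 0.0277]
eef_rot: [0.689, 0.725, 0.0, 0.0]
contact_force: [-3.8, -0.7, 7.3]
width: 0.0151
gripper_force: 91.2
```

>>> servo_tool(plan=[0,0,2,-0.6,0,0,0,0,0,4,-0.6,0,0,0,0,0,6,-0.6,0,0,0,0,0,7,-0.6,0,0,0,0,0,7,-0.6,0,0,0])

```text
time_s: 5.7
tcp_pos: [0.6015, 0.2456, 0.0277]
eef_rot: [0.689, 0.725, -0.001, -0.001]
contact_force: [-8.6, -0.3, 8.5]
width: 0.0149
gripper_force: 91.5
```

>>> servo_tool(plan=[0,0,0,-0.7,0,0,0,0,0,0,-1.2,0,0,0,0,0,0,-1.2,0,0,0])

```text
time_s: 6.0
tcp_pos: [0.6023, 0.2455, 0.0284]
eef_rot: [0.689, 0.725, 0.0, 0.0]
contact_force: [-0.4, -1.1, -7.3]
width: 0.0151
gripper_force: 89.2
```

>>> servo_tool(plan=[0,0,1,0.2,0,0,0,0,0,1.5,0.2,0,0,0,0,0,1.5,0.2,0,0,0])

```text
time_s: 6.3
tcp_pos: [0.6037, 0.2456, 0.0283]
eef_rot: [0.689, 0.725, -0.0, -0.0]
contact_force: [-0.3, 0.7, -7.8]
width: 0.0152
gripper_force: 89.1
```

>>> servo_tool(plan=[0,-10,0,0,0,0,0,0,-20,0,0,0,0,0,0,-30,0,0,0,0,0,0,-40,0,0,0,0,0,0,-46,0,0,0,0,0,0,-50,0,0,0,0,0,0,-50,0,0,0,0,0])

```text
time_s: 7.0
tcp_pos: [0.6061, 0.1949, 0.0283]
eef_rot: [0.689, 0.725, -0.0, -0.0]
contact_force: [0.3, 0.6, -7.1]
width: 0.015
gripper_force: 88.9
```

>>> servo_tool(plan=[0,-5,0,0,0,0,0,0,-9,0.5,0,0,0,0,0,-12,1,0,0,0,0,0,-13,1,0,0,0,0,0,-13,1,0,0,0,0])

```text
time_s: 7.5
tcp_pos: [0.6078, 0.1825, 0.0283]
eef_rot: [0.689, 0.725, -0.0, -0.0]
contact_force: [0.2, 0.1, -7.0]
width: 0.0149
gripper_force: 89.0
```

>>> servo_tool(plan=[0,0,0.8,0,0,0,0,0,0,1.5,0,0,0,0,0,0,1.5,0,0,0,0])

```text
time_s: 7.8
tcp_pos: [0.6079, 0.1826, 0.0281]
eef_rot: [0.689, 0.725, -0.002, -0.001]
contact_force: [-10.5, -1.1, -1.2]
width: 0.0147
gripper_force: 90.0
```

>>> servo_tool(plan=[0,-1.5,-0.8,0,0,0,0,0,-3,-0.8,0,0,0,0,0,-4,-0.8,0,0,0,0,0,-4,-0.8,0,0,0,0])

```text
time_s: 8.2
tcp_pos: [0.608, 0.1796, 0.0283]
eef_rot: [0.689, 0.725, -0.0, -0.001]
contact_force: [-5.4, 3.2, -4.7]
width: 0.0152
gripper_force: 89.3
```

>>> servo_tool(plan=[0,-0.7,0,0,0,0,0,0,-1,0,0,0,0,0,0,-1,0,0,0,0,0])

```text
time_s: 8.5
tcp_pos: [0.6081, 0.1788, 0.0283]
eef_rot: [0.689, 0.725, -0.0, -0.001]
contact_force: [-5.6, 5.2, -4.9]
width: 0.0151
gripper_force: 89.3
```

>>> servo_tool(plan=[0,-0.7,0,0,0,0,0,0,-1,0,0,0,0,0,0,-1,0,0,0,0,0])

```text
time_s: 8.8
tcp_pos: [0.6081, 0.1778, 0.0283]
eef_rot: [0.689, 0.725, -0.0, -0.001]
contact_force: [-6.0, 4.8, -4.7]
width: 0.0155
gripper_force: 89.3
```

>>> servo_tool(plan=[0,-0.7,0,0,0,0,0,0,-1,0,0,0,0,0,0,-1,0,0,0,0,0])

```text
time_s: 9.1
tcp_pos: [0.6081, 0.1767, 0.0283]
eef_rot: [0.689, 0.725, -0.0, -0.001]
contact_force: [-5.2, 4.6, -5.0]
width: 0.0148
gripper_force: 89.3
```

>>> servo_tool(plan=[0,-0.7,0,0,0,0,0,0,-1,0,0,0,0,0,0,-1,0,0,0,0,0])

```text
time_s: 9.4
tcp_pos: [0.6082, 0.1758, 0.0283]
eef_rot: [0.689, 0.725, -0.0, -0.001]
contact_force: [-5.6, 5.1, -5.0]
width: 0.0147
gripper_force: 89.3
```

>>> servo_tool(plan=[0,-0.7,0,0,0,0,0,0,-1,0,0,0,0,0,0,-1,0,0,0,0,0])

```text
time_s: 9.7
tcp_pos: [0.6083, 0.1747, 0.0283]
eef_rot: [0.689, 0.725, -0.0, -0.001]
contact_force: [-5.5, 4.9, -5.1]
width: 0.015
gripper_force: 89.3
```

>>> servo_tool(plan=[0,-0.7,0,0,0,0,0,0,-1,0,0,0,0,0,0,-1,0,0,0,0,0])

```text
time_s: 10.0
tcp_pos: [0.6083, 0.1742, 0.0283]
eef_rot: [0.689, 0.725, 0.0, -0.001]
contact_force: [-4.6, 7.7, -5.9]
width: 0.0151
gripper_force: 89.3
```

>>> servo_tool(plan=[0,-0.7,0,0,0,0,0,0,-1,0,0,0,0,0,0,-1,0,0,0,0,0])

```text
time_s: 10.3
tcp_pos: [0.6083, 0.1741, 0.0284]
eef_rot: [0.688, 0.725, 0.001, -0.001]
contact_force: [-5.6, 11.2, -4.6]
width: 0.0149
gripper_force: 89.5
```

>>> servo_tool(plan=[0,0,0.3,0,0,0,0,0,0,0.3,0,0,0,0,0,0,0.3,0,0,0,0,0,0,0.3,0,0,0,0,0,0,0.3,0.2,0,0,0])

```text
time_s: 10.8
tcp_pos: [0.6084, 0.1741, 0.0284]
eef_rot: [0.688, 0.725, 0.0, -0.002]
contact_force: [-10.1, 9.6, 3.1]
width: 0.015
gripper_force: 90.2
```

Run:
```python
from h import *
a=shot('scene','s3');b=shot('side','d3')
A=cv2.resize(a['color'][170:250,230:350],(600,400),interpolation=cv2.INTER_CUBIC);cv2.imwrite('pics/v3a.png',A[:,:,::-1])
B=cv2.resize(b['color'][165:265,140:290],(450,300),interpolation=cv2.INTER_CUBIC)
C=np.zeros((300,350,3),np.uint8)
cv2.imwrite('pics/v3.png',np.hstack([cv2.resize(A,(400,267)),cv2.resize(B,(400,267))])[:,:,::-1])
```

```text
(no output)
```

View pics/v3.png

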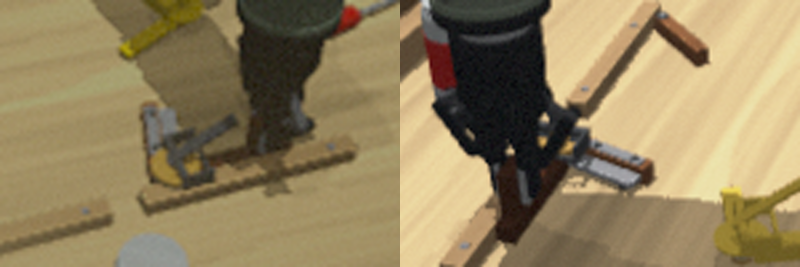

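v3 shows the blade lying parallel and flush along the strapped guide and the stock against the batten. Now I release and press the lever.

>>> servo_tool(plan=[0,0.3,-0.8,-0.2,0,0,0,0,0.3,-0.8,-0.2,0,0,0,0.6,0.3,-0.8,-0.2,0,0,0,0.6,0.3,-0.8,-0.2,0,0,0,0.6,0.3,-0.8,-0.2,0,0,0,0.6,0.3,-0.8,-0.2,0,0,0])

```text
time_s: 11.5
tcp_pos: [0.6088, 0.1718, 0.0285]
eef_rot: [0.689, 0.725, 0.0, 0.0]
contact_force: [-0.2, 0.7, 0.5]
width: 0.0516
gripper_force: 0.0
```

>>> servo_tool(plan=[0.6,0,0,-20,0,0,0,0.6,0,0,-50,0,0,0,0.6,0,0,-85,0,0,0,0,-20,0,-85,0,0,0,0,-43,0,-85,0,0,0,0,-43,0,-85,0,0,0,0,-43,0,-85,0,0,0,0,-43,0,-85,0,0,0,0,-43,0,-85,0,0,0])

```text
time_s: 12.4
tcp_pos: [0.6106, 0.1299, 0.1132]
eef_rot: [0.689, 0.725, 0.0, -0.0]
contact_force: [0.0, -0.3, -0.5]
width: -0.0002
gripper_force: 0.0
```

Run:
```python
from h import *
print(readout.read_state()['width'])
a=shot('scene','s4');b=shot('wrist','w4')
A=cv2.resize(a['color'][170:250,230:350],(400,267),interpolation=cv2.INTER_CUBIC)
B=cv2.resize(b['color'],(400,300))[:267]
C=cv2.resize(b['color'][120:340,140:372],(400,379),interpolation=cv2.INTER_CUBIC)[:330]
cv2.imwrite('pics/v4.png',np.vstack([np.hstack([A,B]),np.hstack([C,C*0])])[:,:,::-1])
```

```text
-0.00023414572488883928
```

View pics/v4.png

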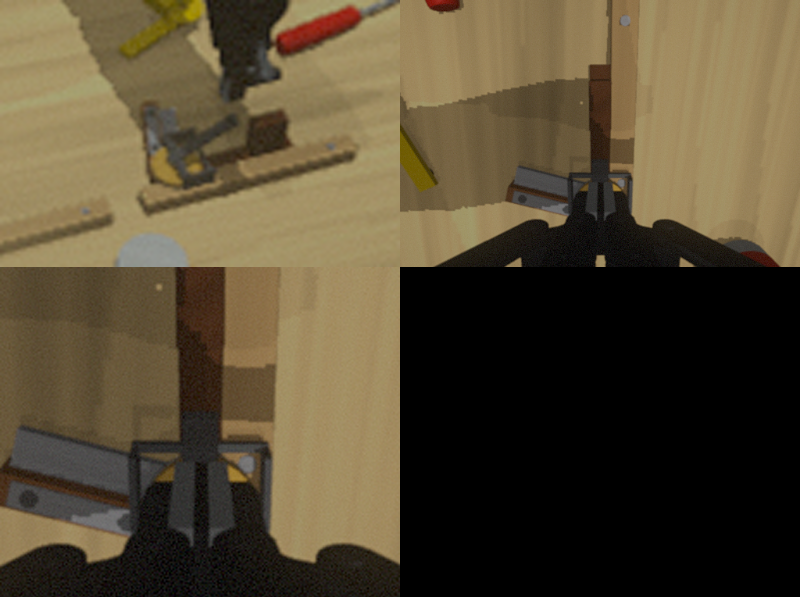

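v4 shows the fingers shut in line with the lever, and the blade still flush. The stock end is at (599,65) in the top-right picture.

Run:
```python
from h import *
w=load('w4');p=onz(w,[(199*1.28,66*1.28)],.018)[0];t=readout.read_state()['tcp_pos'];print(p,t,np.linalg.norm(p[:2]-t[:2]))
# lever near edge end from C crop: (200,412)->u=140+200*.58,v=120+(412-267)*.58
print(onz(w,[(140+200*.58,120+145*.58)],.077), proj(w,t))
```

```text
[0.60579691 0.20327513 0.018     ] [0.61067837 0.12964029 0.1132879 ] 0.07379646918763497
[[0.60999804 0.14008794 0.077     ]] [[256.19093006 251.31643257]]
```

>>> servo_tool(plan=[0,0,0,20,0,0,0,0,0,0,36,0,0,0,0,0,0,44,0,0,0,0,0,0,50,0,0,0,0,0,0,56,0,0,0,0,0,0,62,0,0,0,0,0,0,66,0,0,0,0,0,0,66,0,0,0])

```text
time_s: 13.3
tcp_pos: [0.6109, 0.1294, 0.0473]
eef_rot: [0.689, 0.725, 0.0, 0.0]
contact_force: [0.1, 0.1, 0.3]
width: -0.0001
gripper_force: 0.2
```

>>> servo_tool(plan=[0,0,0,1,0,0,0,0,0,0,2,0,0,0,0,0,0,2,0,0,0])

```text
time_s: 13.6
tcp_pos: [0.6109, 0.1292, 0.0456]
eef_rot: [0.689, 0.725, 0.0, 0.0]
contact_force: [0.2, 1.8, 2.6]
width: 0.0001
gripper_force: 1.3
```

>>> servo_tool(plan=[0,0,0,0.5,0,0,0,0,0,0,1,0,0,0,0,0,0,1,0,0,0])

```text
time_s: 13.9
tcp_pos: [0.611, 0.1293, 0.045]
eef_rot: [0.689, 0.725, 0.0, 0.0]
contact_force: [-1.2, 2.3, 12.6]
width: 0.0001
gripper_force: 6.3
```

>>> servo_tool(plan=[0,0,0,0.5,0,0,0,0,0,0,1,0,0,0,0,0,0,1,0,0,0])

```text
time_s: 14.2
tcp_pos: [0.6111, 0.1293, 0.0447]
eef_rot: [0.689, 0.725, 0.001, 0.0]
contact_force: [-5.8, 1.2, 24.8]
width: -0.0002
gripper_force: 12.5
```

>>> servo_tool(plan=[0,0,0,0,0,0,0,0,0,0,-15,0,0,0,0,0,0,-45,0,0,0,0.6,0,0,-70,0,0,0,0.6,22,-0.5,-70,0,0,0,0.6,44.5,-0.5,-70,0,0,0,0.6,44.5,-0.5,-70,0,0,0,0.6,44.5,-0.5,-70,0,0,0])

```text
time_s: 15.0
tcp_pos: [0.6079, 0.1732, 0.1135]
eef_rot: [0.689, 0.725, -0.0, 0.0]
contact_force: [-0.2, -0.2, 0.2]
width: 0.0509
gripper_force: 0.0
```

Run:
```python
from h import *
a=shot('scene','s5');b=shot('wrist','w5');c=shot('side','d5');print(readout.read_state()['tcp_pos'])
A=cv2.resize(a['color'][170:250,230:350],(600,400),interpolation=cv2.INTER_CUBIC)
B=cv2.resize(b['color'],(400,300));C=cv2.resize(c['color'][165:265,140:290],(400,267),interpolation=cv2.INTER_CUBIC)
D=np.zeros((567,800,3),np.uint8);D[:267,:400]=cv2.resize(A,(400,267));D[:267,400:]=C;D[267:,:400]=B
cv2.imwrite('pics/v5.png',D[:,:,::-1])
```

```text
[0.60816317 0.17237959 0.11341529]
```

View pics/v5.png

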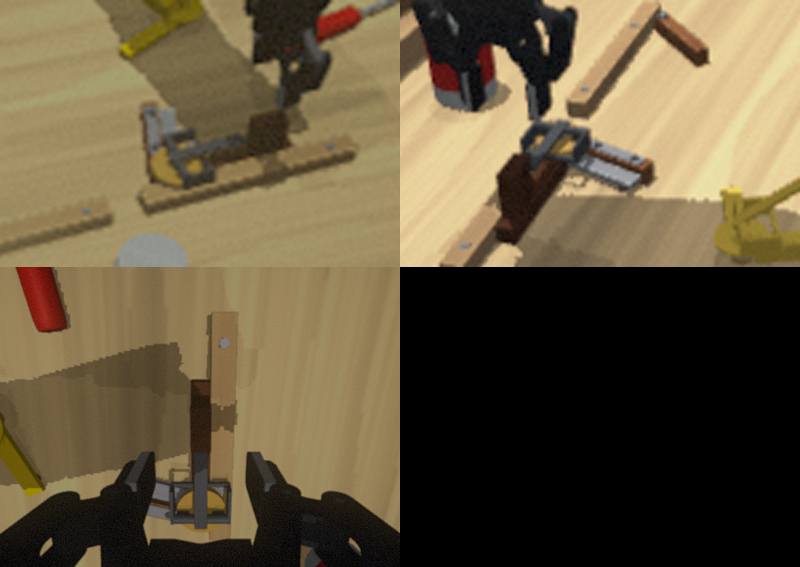

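v5 shows the lever level along the stock, and the bevel still flush in the corner. Now I regrip.

>>> servo_tool(plan=[0.6,1,0,30,0,0,0,0.6,1,0,60,0,0,0,0.6,1,0,80,0,0,0,0.6,1,0,85,0,0,0,0.6,1,0,85,0,0,0,0,1,0,85,0,0,0,0,1,0,85,0,0,0,0,1,0,85,0,0,0,0,1,0,85,0,0,0], force=90)

```text
time_s: 16.05
tcp_pos: [0.6082, 0.1746, 0.0296]
eef_rot: [0.689, 0.725, 0.0, 0.0]
contact_force: [-3.6, -1.8, 10.8]
width: 0.0146
gripper_force: 88.6
```

>>> servo_tool(plan=[0,0,0,-2,0,0,0,0,3,-3,-4,0,0,0,0,8,-5,-10,0,0,0,0,12,-6,-30,0,0,0,0,12,-6,-60,0,0,0,0,12,-6,-80,0,0,0,0,12,-6,-80,0,0,0])

```text
time_s: 16.75
tcp_pos: [0.6022, 0.1871, 0.111]
eef_rot: [0.689, 0.725, 0.002, 0.001]
contact_force: [1.1, -0.1, -8.1]
width: 0.0152
gripper_force: 88.6
```

>>> servo_tool(plan=[0,-20,-0.5,0,0,0,0,0,-50,-1,0,0,0,0,0,-80,-2,0,0,0,0,0,-110,-2.5,0,0,0,0,0,-140,-3,0,0,0,0,0,-170,-4,0,0,0,0,0,-190,-4,0,0,0,0,0,-197,-4,0,0,0,0,0,-197,-4,0,0,0,0,0,-197,-4,0,0,0,0])

```text
time_s: 17.75
tcp_pos: [0.6071, -0.0094, 0.1078]
eef_rot: [0.688, 0.725, 0.0, -0.001]
contact_force: [0.4, 0.1, -7.2]
width: 0.0148
gripper_force: 88.6
```

Run:
```python
from h import *
np.set_printoptions(precision=4,suppress=True)
print(readout.read_state()['tcp_pos'],readout.read_state()['eef_rot'])
a=shot('scene','s6');b=shot('wrist','w6');c=shot('side','d6')
D=np.zeros((600,800,3),np.uint8)
D[:300,:400]=cv2.resize(a['color'][165:255,180:300],(400,300),interpolation=cv2.INTER_CUBIC);D[:300,400:]=cv2.resize(c['color'][110:260,130:330],(400,300),interpolation=cv2.INTER_CUBIC);D[300:,:400]=cv2.resize(b['color'],(400,300))
D[300:,400:]=cv2.resize(b['color'][100:340,200:400],(400,300)) 
cv2.imwrite('pics/v6.png',D[:,:,::-1])
# loose batten edges in wrist view: project predicted face/back edges
g=cv2.cvtColor(b['color'],cv2.COLOR_RGB2GRAY)
for v in (60,75,90,120,150,180,200,220,240):
    print(v,g[v,255:345:2].tolist())
```

```text
[ 0.6071 -0.0094  0.1078] [ 0.6885  0.7252  0.     -0.0006]
60 [134, 134, 136, 134, 134, 134, 134, 136, 134, 130, 132, 133, 131, 118, 80, 63, 78, 123, 122, 116, 118, 120, 124, 128, 130, 126, 127, 129, 129, 130, 129, 133, 122, 116, 142, 143, 146, 142, 145, 146, 143, 143, 144, 147, 150]
75 [81, 85, 82, 83, 86, 85, 86, 86, 96, 102, 108, 130, 131, 97, 84, 70, 86, 118, 118, 118, 117, 121, 131, 130, 129, 128, 126, 126, 131, 133, 132, 127, 125, 127, 146, 145, 147, 144, 143, 144, 142, 147, 147, 145, 149]
90 [86, 86, 86, 81, 89, 84, 89, 85, 91, 88, 86, 90, 105, 91, 91, 62, 99, 120, 120, 122, 118, 121, 121, 123, 125, 130, 130, 128, 130, 131, 128, 131, 122, 135, 147, 144, 146, 143, 146, 147, 146, 149, 146, 149, 146]
120 [135, 136, 132, 135, 136, 136, 133, 132, 134, 133, 133, 136, 125, 86, 84, 68, 112, 122, 123, 121, 123, 120, 124, 125, 118, 130, 133, 131, 135, 130, 129, 118, 116, 140, 137, 134, 135, 141, 145, 147, 150, 151, 148, 146, 146]
150 [133, 137, 130, 131, 129, 135, 136, 130, 131, 132, 131, 135, 134, 134, 139, 137, 138, 138, 139, 140, 137, 143, 135, 134, 135, 139, 135, 135, 136, 140, 140
[... 209 characters left out ...]
43, 144, 144, 144, 147, 146, 146, 146, 147, 146, 147, 143, 148, 147]
200 [43, 40, 38, 43, 26, 34, 40, 38, 35, 29, 69, 100, 97, 85, 58, 82, 82, 81, 84, 82, 85, 80, 85, 79, 81, 83, 85, 121, 129, 127, 122, 143, 143, 143, 142, 147, 148, 148, 147, 149, 140, 144, 148, 148, 150]
220 [31, 23, 36, 28, 27, 40, 32, 32, 24, 26, 97, 136, 88, 77, 74, 128, 126, 126, 129, 127, 127, 121, 124, 128, 127, 127, 125, 128, 125, 127, 138, 144, 138, 144, 147, 146, 145, 146, 147, 146, 148, 144, 150, 146, 145]
240 [32, 22, 20, 17, 24, 19, 19, 25, 21, 25, 35, 21, 51, 55, 54, 49, 55, 62, 115, 128, 122, 124, 126, 128, 126, 122, 123, 124, 128, 123, 144, 140, 147, 147, 146, 145, 149, 146, 146, 143, 147, 143, 151, 148, 146]
```

Run:
```python
from h import *
np.set_printoptions(precision=4,suppress=True)
b=load('w6');print(onz(b,[(284.5,180),(284,220),(316,180),(315,220),(287,60),(286.5,120),(322,60),(320,120)],.02))
```

```text
[[ 0.6259  0.0027  0.02  ]
 [ 0.6278 -0.0265  0.02  ]
 [ 0.6475  0.0038  0.02  ]
 [ 0.6497 -0.0253  0.02  ]
 [ 0.6217  0.0798  0.02  ]
 [ 0.6242  0.0431  0.02  ]
 [ 0.6435  0.081   0.02  ]
 [ 0.6461  0.0442  0.02  ]]
```

View pics/v6.png

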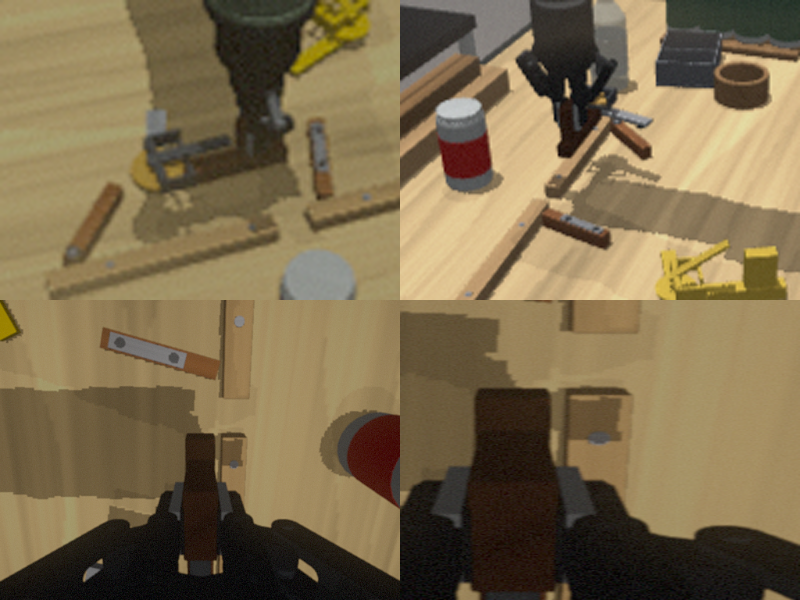

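v6 shows the locked bevel held level over the other rack, clear of the hinged guide. The guide runs from (115,190) to (72,255) in the scene crop, and the batten lies to the right of the bevel in the wrist view. Now I lower.

>>> servo_tool(plan=[0,0,0,25,0,0,0,0,0,0,50,0,0,0,0,0,0,66,0,0,0,0,0,0,74,0,0,0,0,0,0,77,0,0,0,0,0,0,77,0,0,0,0,0,0,77,0,0,0])

```text
time_s: 18.6
tcp_pos: [0.6078, -0.0107, 0.0322]
eef_rot: [0.689, 0.725, 0.0, 0.0]
contact_force: [-0.4, -0.3, -6.5]
width: 0.015
gripper_force: 88.5
```

>>> servo_tool(plan=[0,0,0,1,0,0,0,0,0,0,1.7,0,0,0,0,0,3,1.7,0,0,0,0,0,6,1.7,0,0,0,0,0,8,1.7,0,0,0,0,0,8,1.7,0,0,0])

```text
time_s: 19.2
tcp_pos: [0.6158, -0.0103, 0.0297]
eef_rot: [0.689, 0.725, 0.0, 0.0]
contact_force: [0.5, -0.3, -4.3]
width: 0.0148
gripper_force: 88.9
```

>>> servo_tool(plan=[0,-5,0,0,0,0,0,0,-10,0,0,0,0,0,0,-15,0,0,0,0,0,0,-18,0,0,0,0,0,0,-18,0,0,0,0,0])

```text
time_s: 19.7
tcp_pos: [0.6163, -0.0293, 0.0297]
eef_rot: [0.689, 0.725, -0.0, 0.0]
contact_force: [-0.0, -1.0, -4.9]
width: 0.0149
gripper_force: 88.9
```

>>> servo_tool(plan=[0,-3,1,0,0,0,0,0,-6,1,0,0,0,0,0,-10,1.2,0,0,0,0,0,-14,1.2,0,0,0,0,0,-18,1.2,0,0,0,0,0,-22,1.2,0,0,0,0,0,-22,1.2,0,0,0,0])

```text
time_s: 20.4
tcp_pos: [0.6186, -0.0507, 0.0297]
eef_rot: [0.689, 0.725, 0.0, -0.0]
contact_force: [0.2, 1.3, -3.9]
width: 0.0148
gripper_force: 89.2
```

>>> servo_tool(plan=[0,-3,0,0,0,0,0,0,-6,0,0,0,0,0,0,-9,0,0,0,0,0,0,-12,0,0,0,0,0,0,-15,0,0,0,0,0,0,-15,0,0,0,0,0])

```text
time_s: 21.0
tcp_pos: [0.6194, -0.0654, 0.0297]
eef_rot: [0.689, 0.725, 0.0, -0.0]
contact_force: [0.2, 3.3, -2.3]
width: 0.015
gripper_force: 89.3
```

>>> servo_tool(plan=[0,-2.5,0.5,0,0,0,0,0,-5,1,0,0,0,0,0,-7.5,1,0,0,0,0,0,-10,1,0,0,0,0,0,-10,1,0,0,0,0])

```text
time_s: 21.5
tcp_pos: [0.6209, -0.0751, 0.0297]
eef_rot: [0.689, 0.725, 0.0, -0.0]
contact_force: [-0.6, 4.5, -1.2]
width: 0.0147
gripper_force: 89.4
```

>>> servo_tool(plan=[0,0,0.5,0,0,0,0,0,0,1,0,0,0,0,0,0,1,0,0,0,0])

```text
time_s: 21.8
tcp_pos: [0.621, -0.0751, 0.0296]
eef_rot: [0.689, 0.725, -0.001, -0.001]
contact_force: [-7.1, 3.6, 4.3]
width: 0.015
gripper_force: 90.3
```

>>> servo_tool(plan=[0,-1,-0.4,-0.2,0,0,0,0,-2,-0.4,-0.2,0,0,0,0,-3,-0.3,-0.2,0,0,0,0,-4,-0.3,-0.2,0,0,0,0,-4,-0.3,-0.2,0,0,0])

```text
time_s: 22.3
tcp_pos: [0.6211, -0.078, 0.0297]
eef_rot: [0.689, 0.725, -0.0, -0.001]
contact_force: [-5.2, 9.4, 2.6]
width: 0.0149
gripper_force: 89.8
```

>>> servo_tool(plan=[0,-0.7,0,0,0,0,0,0,-1.4,0,0,0,0,0,0,-2,0,0,0,0,0,0,-2,0,0,0,0,0])

```text
time_s: 22.7
tcp_pos: [0.6212, -0.0799, 0.0297]
eef_rot: [0.689, 0.725, -0.0, -0.001]
contact_force: [-5.7, 9.4, 1.6]
width: 0.0148
gripper_force: 89.8
```

>>> servo_tool(plan=[0,-0.7,-0.2,-0.2,0,0,0,0,-1,-0.2,-0.2,0,0,0,0,-1,-0.2,-0.2,0,0,0])

```text
time_s: 23.0
tcp_pos: [0.6213, -0.0816, 0.0299]
eef_rot: [0.689, 0.725, -0.0, -0.001]
contact_force: [-3.1, 6.0, -1.3]
width: 0.0149
gripper_force: 89.5
```

>>> servo_tool(plan=[0,-0.7,0,0,0,0,0,0,-1,0,0,0,0,0,0,-1,0,0,0,0,0])

```text
time_s: 23.3
tcp_pos: [0.6213, -0.0825, 0.0299]
eef_rot: [0.689, 0.725, -0.0, -0.001]
contact_force: [-2.4, 6.1, -2.8]
width: 0.0147
gripper_force: 89.4
```

>>> servo_tool(plan=[0,-0.4,0,0,0,0,0,0,-0.7,0,0,0,0,0,0,-0.7,0,0,0,0,0])

```text
time_s: 23.6
tcp_pos: [0.6214, -0.0832, 0.0299]
eef_rot: [0.689, 0.725, -0.0, -0.001]
contact_force: [-3.7, 5.8, -1.6]
width: 0.0152
gripper_force: 89.5
```

Run:
```python
from h import *
a=shot('scene','s7');c=shot('side','d7')
```

>>> servo_tool(plan=[0,-0.4,0,0,0,0,0,0,-0.7,0,0,0,0,0,0,-0.7,0,0,0,0,0])

```text
time_s: 24.0
tcp_pos: [0.6214, -0.0834, 0.0298]
eef_rot: [0.689, 0.725, -0.0, -0.001]
contact_force: [-2.8, 9.8, -0.5]
width: 0.015
gripper_force: 89.5
```

>>> servo_tool(plan=[0,0,0.2,0,0,0,0,0,0,0.2,0,0,0,0,0,0,0.2,0,0,0,0,0,0,0.2,0,0,0,0,0,0,0.2,0,0,0,0])

```text
time_s: 24.5
tcp_pos: [0.6214, -0.0833, 0.0298]
eef_rot: [0.689, 0.725, -0.0, -0.001]
contact_force: [-4.5, 8.7, 0.6]
width: 0.0153
gripper_force: 89.6
```

Run:
```python
from h import *
np.set_printoptions(precision=4,suppress=True)
a=shot('scene','s8');c=shot('side','d8')
D=np.zeros((600,800,3),np.uint8)
A=a['color'][185:255,175:295];C=c['color'][150:240,170:290]
D[:350,:600]=cv2.resize(A,(600,350),interpolation=cv2.INTER_CUBIC)
D[300:600,400:800]=cv2.resize(C,(400,300),interpolation=cv2.INTER_CUBIC)
cv2.imwrite('pics/v8.png',D[:,:,::-1])
```

```text
(no output)
```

View pics/v8.png

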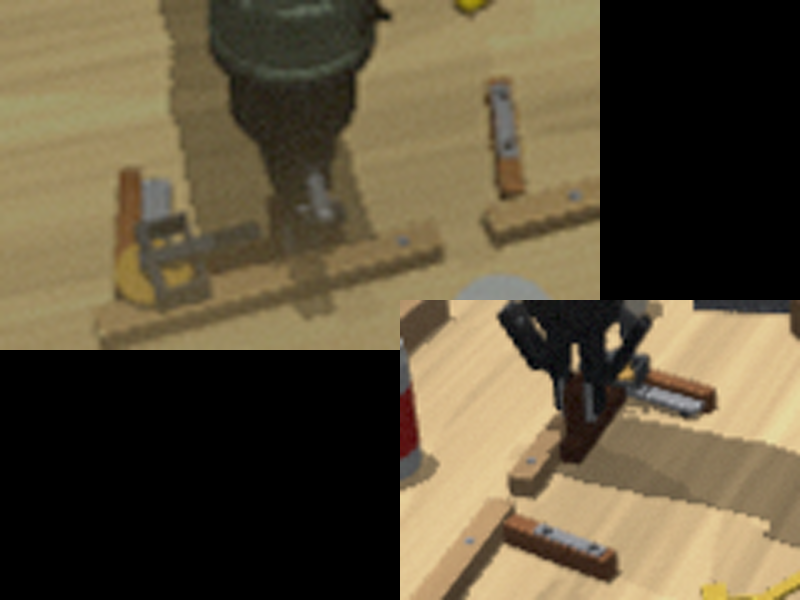

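v8 shows the hinged guide flush along the blade and parallel to the strapped guide, with the stock on the batten. I press slightly more for certainty, then relax and release.

>>> servo_tool(plan=[0,-0.2,0,0,0,0,0,0,-0.2,0,0,0,0,0,0,-0.2,0,0,0,0,0,0,-0.2,0,0,0,0,0,0,-0.2,0,0,0,0,0])

```text
time_s: 25.1
tcp_pos: [0.6214, -0.0834, 0.0299]
eef_rot: [0.689, 0.725, -0.0, -0.001]
contact_force: [-4.8, 9.6, 0.4]
width: 0.0148
gripper_force: 89.6
```

>>> servo_tool(plan=[0,0.5,-0.3,0.1,0,0,0,0,0.8,-0.4,0.1,0,0,0,0,0.8,-0.4,0.1,0,0,0])

```text
time_s: 25.4
tcp_pos: [0.6214, -0.0834, 0.0298]
eef_rot: [0.689, 0.725, -0.0, -0.0]
contact_force: [-2.7, 5.6, -1.1]
width: 0.0151
gripper_force: 89.4
```

>>> servo_tool(plan=[0.6,0,0,0,0,0,0,0.6,0,0,0,0,0,0,0.6,0,0,0,0,0,0,0.6,0,0,0,0,0,0,0.6,0,0,-20,0,0,0,0.6,0,0,-55,0,0,0,0.6,0,0,-95,0,0,0,0.6,0,0,-120,0,0,0,0.6,0,0,-120,0,0,0,0.6,0,0,-120,0,0,0])

```text
time_s: 26.4
tcp_pos: [0.6217, -0.084, 0.1501]
eef_rot: [0.689, 0.725, 0.0, 0.0]
contact_force: [0.3, -0.4, -0.2]
width: 0.0514
gripper_force: 0.0
```

Run:
```python
from h import *
np.set_printoptions(precision=4,suppress=True)
s=readout.read_state();print(s['tcp_pos'],s['contact_force'])
a=shot('scene','s9');w=shot('wrist','w9')
# residual motion of bevel/guide region between s8 and s9 (left part not occluded)
d=np.abs(a['color'].astype(int)-load('s8')['color'])[215:250,190:220].mean(2);print(d.mean(),d.max())
sh=[]
A=cv2.cvtColor(load('s8')['color'],cv2.COLOR_RGB2GRAY)[212:250,190:222].astype(np.float32);B=cv2.cvtColor(a['color'],cv2.COLOR_RGB2GRAY)[212:250,190:222].astype(np.float32)
print(cv2.phaseCorrelate(A,B,cv2.createHanningWindow((32,38),cv2.CV_32F)))
```

```text
[ 0.6217 -0.084   0.1501] [ 0.2512 -0.4025 -0.2341]
3.055555555555556 36.333333333333336
((0.016893161377872445, -0.17320044850003669), 0.940328648686409)
```

The bevel and guide did not move on release (image shift under 0.2 px), and the robot is clear of everything. I hand the job in.

```bash
python3 -c "
from bench import close_job
print(close_job())"
```

```text
the job is handed in; nothing more can be done
None
```

The job is handed in, verdict not shown: the bevel was set and locked in the strapped guide's corner, then used to push the hinged guide flush, and was left lying locked and released in that corner.

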